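Store the tea airtight

ROBOT

A 6-joint arm with a two-finger parallel gripper is mounted at the origin on a cart in front of the work surface, level with it; the furniture and walls round the work are solid. World frame = base frame: x ahead of the robot, y to its left, z up, the work surface at z = 0. Lengths are in mm, angles in rad, forces in N, time in s.
With the tool pointing down it reaches from about 400 to 925 mm from the base axis. Payload 12.5 kg.
Tool frame: the origin (TCP) lies between the finger pads; the fingertips stand 11 mm ahead of it and the grasp point (between the pads) lies 8 mm behind it (env.tip_extent is the distance from the TCP to the fingertips, in mm); x points along the fingers, z is the direction in which the jaws open and shut, and the axes are right-handed (so a half turn about x gives the same grasp; the last joint's range is limited). The gripper opens to 95 mm and grips with 3 to 60 N. Pads are 20 mm wide; open, the fingers measure 119 mm over their backs; the gripper's body (75 mm by 180 mm) begins 59 mm behind the grasp point.
Start: joints at [-1.349, 0.491, 1.559, -0, 1.092, -0.106], TCP at [201.249, -591.73, 225.661] pointing down, gripper open.
Joint ranges: [-3.1, 3.1], [-0.84, 2.19], [0.05, 2.79], [-1.13, 4.28], [0.06, 2.93], [-2.69, 2.69]. Speed limits (rad/s): [2.22, 2.22, 2.79, 3.14, 3.14, 3.14].

INTERFACE

Orientations are given as [roll, pitch, yaw] about the fixed x, y, z axes, in that order (R = Rz(yaw) Ry(pitch) Rx(roll)).
In Python, from cell import status, imaging, env gives the robot as it stands. The module is installed in compiled form; this text tells all that it offers.
- The arm moves only by the tool apply_moves, never from a script. Its argument "increments" is a list of rows, each a list of 5 numbers: the closure, from 0 (fully open) to 1 (shut), then the shift along the tool's x, y, z in mm, then the turn about the tool's x in degrees. A call has 1 to 10 rows; each row shifts and turns the commanded pose from where the row before left it, along the tool's axes as they then stand; what a row does not reach is not made up. A row lasts 1/10 s, in which the tool goes at most 50 mm and 8.59 degrees, less where a joint would pass 70% of its speed; a pose out of reach is approached as far as the arm can. A call with a gripper value outside its range is refused whole. The fingers move at their own pace and stop on an object; the grip force is fixed at half the most. Time passes only in rows, so rows that do not move let the fingers close. It gives the time, the measured TCP pose, the force and the opening at its end, in the units of the state.
- status.state(): the state, without advancing time (a new reading comes with each control period).
- imaging.read_camera(name): name is "scene" or "top" or "wrist"; returns a dict with "pixels" (400x640x3 uint8, red, green, blue), "fovy" (degrees; the focal length in pixels is half the picture's height over the tangent of half this angle, whatever the lens; pixels are square), "cx", "cy" (the principal point, pixels), "R" (3x3) and "t" (3): a world point X has camera coordinates R X + t. Camera axes: x right, y down, z forward; pixel columns grow to the right and rows downward; lengths in mm; the calibration is good to about 2 mm. A picture is of the moment at which its call begins. There is no depth.
- env.job_done(): hands the job in, once; it reports no verdict.
The state is a dict: "t": time; "joints": joint angles; "qvel": joint speeds; "tau": joint torques, N m; "eef_pos": TCP position; "tcp_rot": TCP orientation; "ft_force": force on the tool from outside, world axes, zero at the start; "moment": the same for the moment, N m; "opening": opening from 0.0 (shut) to 1.0 (fully open).
Only numpy, scipy, OpenCV 4.12 (cv2) and the standard library are available. Lean on these libraries where they do the work, as an engineer would, in place of code of your own. Each camera call takes 0.05 s, during which the arm holds its last target. There are 200 camera calls.

TASK

Put the box of tea bags into the open white storage box, then swing its lid down and press the front of the lid against the rubber seal until the catch snaps and keeps it shut by itself. Press gently, no harder than the catch needs, and leave the other things on the counter where they are.

Things in the scene. Friction and masses are not known exactly. Their poses are not given: they have to be found in the camera images.
- caddy: The storage box: white plastic, 170 long (its x) x 150 wide (its y), walls 4 thick and 78 high; it stands firmly and does not slide. Origin: centre of its underside, z up. Inner floor 4 above the counter. Lid hinged on the far (+x) rim, grey spring catch on the front (-x) wall, 44 wide, top at z = 83, reaching to x = -119. It breaks if fingers or arm push on it or its lid with more than 20 N.
- caddy_hinge (a point): Middle of the lid's hinge line, at the storage box's x = +85, z = 80; the line runs along the box's y. The lid is a flat plate, 176 from the hinge line to its front edge, 158 wide; its underside plane passes through the hinge line, its outer face lies 8.5 above that. Slight hinge friction (0.08 N m); let go below about 0.3 rad the lid may sink shut as far as the catch.
- caddy_lid (a joint): Lid angle, rad: 0 flat over the box, 1.57 upright, to 1.8 leaning back. Between 0.15 and 0.05 its tongue pushes the catch's bolt aside (4 to 9 N at lid_press: not yet the snap). It meets the thick soft rubber seal at 0.083, which springs back with 20 N m per rad and lifts an unlatched lid to about 0.08. Latched, it stays by itself between 0.010 and 0.069.
- lid_tongue (a point): Striker bar at the foot of the tongue under the lid's front edge, 178 from the hinge line. The catch snaps over it 3 to 12.5 mm of travel beyond first seal contact: this differs from box to box and cannot be seen. Pressed at lid_press that takes 3 to 11 N; about 1 mm beyond the snap the bar meets a hard stop, where the force rises steeply.
- lid_press (a point): Where to press: middle of the lid's outer face near its front, 160 from the hinge line and 8.5 above the lid's underside plane; moves with the lid, whose outward normal is the point's z; the point's y is parallel to the hinge line and its -x points to the lid's front edge.
- tea_packet_mid (a point): Centre of the box of tea bags, a rigid carton resting on its long narrow side: 115 long (the point's y axis, level), 55 wide (the point's z axis, level: the way to grasp it), 65 high (the point's x axis, vertical, pointing down); 32 mm above the counter. It goes into the storage box the same way up, its length along the storage box's x.
- creamer_a: Bystander: a cream portion cup, 48x39x19, in the middle farther back. Origin under its centre.
- creamer_b: Bystander: a second cream portion cup, 48x39x19, in the middle near the robot. Origin under its centre.
- mug_grey: Bystander: grey mug with a handle, 70x102x90, at the back. Origin under its centre.
- sugar_bowl: Bystander: white lidded sugar bowl, 67 across, 74 high, at the back. Origin under its centre.
- teaspoon: Bystander: teaspoon, 130 long, lying at the back on the right. Origin under its centre.
Not all that is in view belongs to the job. Several things look just like the part that bears tea_packet_mid: the one meant starts farthest to the robot's left.

How it is judged (in metres and radians):
On the way, in this order (a step that is already met when the one before it is completed fails the run):
1. the box of tea bags lies in the storage box, let go, the lid still open (z of tea_packet_mid in the frame of caddy below 0.047 m and x of tea_packet_mid in the frame of caddy between -0.05 and 0.05 m and y of tea_packet_mid in the frame of caddy between -0.05 and 0.05 m and contact force between the fingers and anything else below 0.1 N and value of joint caddy_lid above 0.6 rad), for 0.1 s.
2. the lid has been swung down to the seal (value of joint caddy_lid below 0.12 rad).
At the end, for the whole second after the job is handed in: The lid is latched: it stays below 0.072 rad by itself, at rest, against the push of the seal (an unlatched lid is lifted back to about 0.08 rad); the box of tea bags lies inside, its centre less than 47 mm above the counter and within 50 mm of the storage box's middle each way (value of joint caddy_lid below 0.072 rad and velocity of joint caddy_lid between -0.02 and 0.02 rad/s and z of tea_packet_mid in the frame of caddy below 0.047 m and x of tea_packet_mid in the frame of caddy between -0.05 and 0.05 m and y of tea_packet_mid in the frame of caddy between -0.05 and 0.05 m); the robot touches nothing.
It fails at once if the robot pushes on the storage box or its lid with more than 20 N (contact force between any of the fingers, the arm and caddy above 20 N).
It fails at once if a bystander is moved more than 3 cm (distance of any of creamer_a, creamer_b, mug_grey, sugar_bowl, teaspoon from where it was at the start of the episode above 0.03 m).
It also fails if it takes over 72 s, if anything falls off the work surface, if the arm or the gripper's body presses on something with over 40 N, if the wrist force passes 120 N, or if a joint passes its speed limit or range.

## Working session

There is one attempt and no reset: what is moved stays moved. The work goes in short steps, Python scripts to look and compute and a tool call to move; the robot and the scene stay as the last step left them, time stands still between calls to the robot, and variables do not carry over. Pictures are saved under pics/ and viewed, about 8 in all and at most 12, crops included, and the job is handed in when it is done.

Besides the shell and the picture viewer there is one more tool, called after "Emit:" in YAML: its name, and indented under it one key for each argument. apply_moves: Moves the arm, as the interface text tells. Its arguments: {"type":"object","properties":{"increments":{"type":"array"}},"required":["increments"]}

```bash
mkdir -p pics; cat > h.py <<'E'
import numpy as np, cv2
from cell import status, imaging, env
def cap(name,fn=None):
    c=imaging.read_camera(name)
    c['f']=200/np.tan(np.radians(c['fovy'])/2); c['R']=np.array(c['R']); c['t']=np.array(c['t'])
    if fn: cv2.imwrite('pics/'+fn,np.ascontiguousarray(c['pixels'][:,:,::-1]))
    return c
def ray(c,u,v,z):
    d=c['R'].T@np.array([(u-c['cx'])/c['f'],(v-c['cy'])/c['f'],1]); o=-c['R'].T@c['t']
    return o+d*(z-o[2])/d[2]
def proj(c,X):
    p=c['R']@np.array(X)+c['t']; return np.array([c['cx']+c['f']*p[0]/p[2],c['cy']+c['f']*p[1]/p[2]])
E
python3 - <<'E'
from h import *
print(status.state())
for n in('scene','top'):
    c=cap(n,n+'1.png'); print(n,c['fovy'],c['cx'],c['cy'],-c['R'].T@c['t'],c['R'].round(3).tolist())
E
```

```text
{'t': 0.0, 'joints': array([-1.34861174e+00,  4.91580914e-01,  1.55947248e+00, -1.27223946e-05,
        1.09165868e+00, -1.05599690e-01]), 'qvel': array([-0.00134353,  0.0009676 ,  0.00013519, -0.00058098, -0.00064939,
        0.00205413]), 'tau': array([-1.10864858e-03, -6.12646508e+01, -2.58180857e+01,  6.92177704e-02,
        4.82050551e-02, -7.50116214e-05]), 'eef_pos': array([ 201.18376725, -591.48974871,  225.04053489]), 'tcp_rot': array([3.04607216, 1.56967685, 1.80306598]), 'ft_force': array([-0.62710771, -0.08664309,  0.01018608]), 'moment': array([ 0.01111235, -0.03344286,  0.01239256]), 'opening': 0.9975631099697576}
scene 45.402355790305315 318.03087369121477 198.74412726810064 [1064.75827614 -708.65288572  905.80060951] [[0.832, 0.555, -0.016], [0.385, -0.598, -0.703], [-0.399, 0.579, -0.711]]
top 54.837083793068324 325.28598354447877 200.46298322237521 [ 410.58688138  -32.14527288 1129.13962315] [[-0.028, -1.0, 0.002], [-0.987, 0.027, -0.16], [0.16, -0.007, -0.987]]
```

View pics/top1.png

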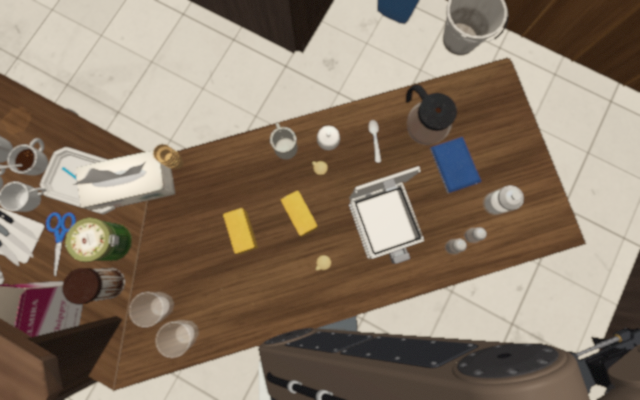

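View pics/scene1.png

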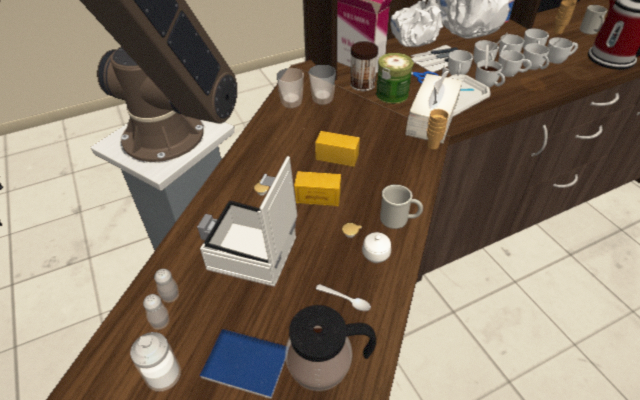

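The top view shows two yellow cartons, at (238,230) and (299,213). The left one is the target. The caddy is at (387,220), its lid upright at the top edge and its catch at (400,256).

```bash
python3 - <<'E'
from h import *
c=cap('top'); im=np.ascontiguousarray(c['pixels'][:,:,::-1]); hsv=cv2.cvtColor(im,cv2.COLOR_BGR2HSV)
m=cv2.inRange(hsv,(18,140,150),(35,255,255))
for k in cv2.findContours(m,cv2.RETR_EXTERNAL,cv2.CHAIN_APPROX_NONE)[0]:
    if cv2.contourArea(k)<200: continue
    P=np.array([ray(c,u,v,65)[:2] for u,v in k[:,0]],np.float32); r=cv2.minAreaRect(P); print(k[:,0].mean(0),r,[b.round(0).tolist() for b in cv2.boxPoints(r)])
x0,y0=335,155
cr=cv2.resize(im[y0:y0+115,x0:x0+105],None,fx=5,fy=5,interpolation=cv2.INTER_CUBIC)
ky=cv2.resize(im[195:265,215:255],None,fx=5,fy=5,interpolation=cv2.INTER_CUBIC)
out=np.zeros((575,730,3),np.uint8); out[:,:525]=cr; out[:350,530:]=ky
cv2.imwrite('pics/crop.png',out)
E
```

```text
[238.30434783 230.22608696] ((506.93011474609375, 203.22567749023438), (117.5350341796875, 59.39151382446289), 17.249107360839844) [[442.0, 214.0], [460.0, 157.0], [572.0, 192.0], [554.0, 249.0]]
[298.58653846 212.47115385] ((551.6781616210938, 36.69568634033203), (118.81072998046875, 59.06998825073242), 26.934402465820312) [[485.0, 36.0], [512.0, -17.0], [618.0, 37.0], [591.0, 90.0]]
```

View pics/crop.png

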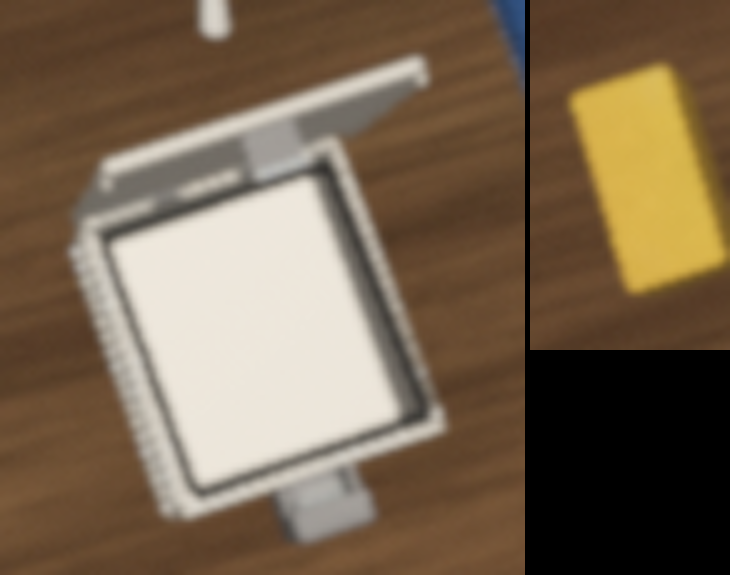

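The crop shows the caddy rim's outer corners at crop (188,512), (443,428), (337,140) and (88,228). The catch is at (325,505). The carton is clean, its side face showing a little on the right.

```bash
python3 - <<'E'
from h import *
c=cap('top')
g=lambda x,y,z:ray(c,335+(x+.5)/5-.5,155+(y+.5)/5-.5,z)
FL,FR,BR,BL=[g(*p,78) for p in((188,512),(443,428),(337,140),(88,228))]
for a,b in((FL,FR),(BL,BR),(FL,BL),(FR,BR)):
    d=b-a; print(a.round(1),b.round(1),np.linalg.norm(d).round(1),np.degrees(np.arctan2(d[1],d[0])).round(1))
print('ctr',(FL+FR+BR+BL)/4)
I=[g(*p,78) for p in((200,497),(428,415),(325,165),(100,240))]
print('inner ctr',sum(I)/4,[np.linalg.norm(I[i]-I[(i+1)%4]).round(1) for i in range(4)])
# carton top corners
for x,y in((102,295),(197,260),(135,65),(42,98)):
    print(ray(c,215+(x+.5)/5-.5,195+(y+.5)/5-.5,65).round(1))
# lid angle: top outer edge corners, solve using candidate heights
ctr=(FL+FR+BR+BL)/4
for z in (245,250,255):print(z,g(108,162,z),g(420,62,z))
s=status.state();print(s['eef_pos'],s['tcp_rot'],s['joints'])
E
```

```text
[ 422.6 -161.4   78. ] [ 463.9 -302.1   78. ] 146.7 -73.6
[ 579.3 -113.5   78. ] [ 625.1 -254.    78. ] 147.8 -71.9
[ 422.6 -161.4   78. ] [ 579.3 -113.5   78. ] 163.8 17.0
[ 463.9 -302.1   78. ] [ 625.1 -254.    78. ] 168.2 16.6
ctr [ 522.71376286 -207.76332703   78.        ]
inner ctr [ 521.2719008  -207.27053721   78.        ] [np.float64(132.6), np.float64(147.9), np.float64(132.5), np.float64(150.0)]
[442.4 211.6  65. ]
[459.9 159.7  65. ]
[568.9 194.4  65. ]
[551.8 245.9  65. ]
245 [ 583.44355315 -111.12335417  245.        ] [ 627.41824503 -260.15196644  245.        ]
250 [ 582.46601144 -110.67671611  250.        ] [ 626.19201696 -258.86253948  250.        ]
255 [ 581.48846973 -110.23007805  255.        ] [ 624.9657889  -257.57311252  255.        ]
[ 201.2273358  -591.58082099  225.3069495 ] [3.01164824 1.57015021 1.76865778] [-1.34858699e+00  4.91295742e-01  1.55921346e+00  1.77254269e-05
  1.09172937e+00 -1.05604700e-01]
```

```bash
cat >> h.py <<'E'
from scipy.spatial.transform import Rotation as Ro
def Rt(s=None): return Ro.from_euler('xyz',(s or status.state())['tcp_rot']).as_matrix()
YAW=np.radians(17); CX=np.array([np.cos(YAW),np.sin(YAW),0]); CY=np.array([-np.sin(YAW),np.cos(YAW),0]); CAD=np.array([522.5,-208,0.])
def show(target):
    s=status.state(); R=Rt(s); d=np.array(target)-s['eef_pos']
    zz=R[:,2]; a=np.degrees(np.arctan2(zz[1],zz[0]))
    print('pos',s['eef_pos'].round(1),'F',s['ft_force'].round(2),'open',round(s['opening'],3),'tool-z dir deg',a.round(2),'\nR',R.round(3).tolist(),'\nshift in tool',(R.T@d).round(1))
E
python3 -c "
from h import *
show([505.7,202.9,150])"
```

```text
pos [ 201.2 -591.6  225.3] F [-0.82 -0.54  0.09] open 0.998 tool-z dir deg -71.22 
R [[-0.0, 0.947, 0.322], [0.001, 0.322, -0.947], [-1.0, 0.0, -0.001]] 
shift in tool [  75.8  544.  -654.1]
```

Emit:
apply_moves:
  increments:
    - [0,0,40,0,1.6]
    - [0,0,40,0,0]
    - [0,0,40,0,0]
    - [0,0,30,0,0]
    - [0,0,22,-40,0]
    - [0,0,22,-40,0]
    - [0,0,22,-40,0]
    - [0,0,22,-40,0]
    - [0,0,22,-40,0]
    - [0,0,22,-40,0]

```text
t: 1.2
eef_pos: [399.4, -276.3, 225.6]
tcp_rot: [0.442, 1.571, -0.829]
ft_force: [0.5, -0.3, 1.0]
opening: 1.003
```

Emit:
apply_moves:
  increments:
    - [0,0,22,-40,0]
    - [0,0,22,-40,0]
    - [0,0,22,-40,0]
    - [0,0,22,-40,0]
    - [0,0,22,-40,0]
    - [0,0,22,-40,0]
    - [0,0,22,-40,0]
    - [0,0,22,-40,0]
    - [0,0,22,-40,0]
    - [0,0,22,-40,0]

```text
t: 2.2
eef_pos: [491.4, 171.1, 225.6]
tcp_rot: [0.079, 1.571, -1.191]
ft_force: [0.5, 0.3, -0.2]
opening: 0.999
```

```bash
python3 -c "
from h import *
show([505.7,202.9,34])"
```

```text
pos [491.4 171.1 225.6] F [ 0.52  0.31 -0.24] open 0.999 tool-z dir deg -72.8 
R [[0.0, 0.955, 0.296], [-0.0, 0.296, -0.955], [-1.0, 0.0, 0.0]] 
shift in tool [191.6  23.1 -26.2]
```

Emit:
apply_moves:
  increments:
    - [0,30,23,-26,0]
    - [0,40,0,0,0]
    - [0,0,0,0,0]
    - [0,0,0,0,0]

```text
t: 2.6
eef_pos: [505.6, 200.5, 156.0]
tcp_rot: [-1.522, 1.569, -2.793]
ft_force: [1.2, -0.4, 0.4]
opening: 0.999
```

```bash
python3 - <<'E'
from h import *
show([505.7,202.9,34])
c=cap('wrist','w1.png')
im=np.ascontiguousarray(c['pixels'][:,:,::-1]); hsv=cv2.cvtColor(im,cv2.COLOR_BGR2HSV)
m=cv2.inRange(hsv,(18,140,120),(35,255,255))
for k in cv2.findContours(m,cv2.RETR_EXTERNAL,cv2.CHAIN_APPROX_NONE)[0]:
    if cv2.contourArea(k)<1000: continue
    P=np.array([ray(c,u,v,65)[:2] for u,v in k[:,0]],np.float32); print(cv2.minAreaRect(P))
E
```

```text
pos [505.6 200.5 156. ] F [ 1.17 -0.38  0.38] open 0.999 tool-z dir deg -72.83 
R [[-0.001, 0.955, 0.295], [-0.0, 0.295, -0.955], [-1.0, -0.001, 0.0]] 
shift in tool [122.    1.   -2.3]
((556.2208862304688, 51.020286560058594), (114.27882385253906, 79.2012939453125), 27.005809783935547)
((508.927001953125, 203.12008666992188), (117.33124542236328, 55.13905334472656), 17.152416229248047)
```

View pics/w1.png

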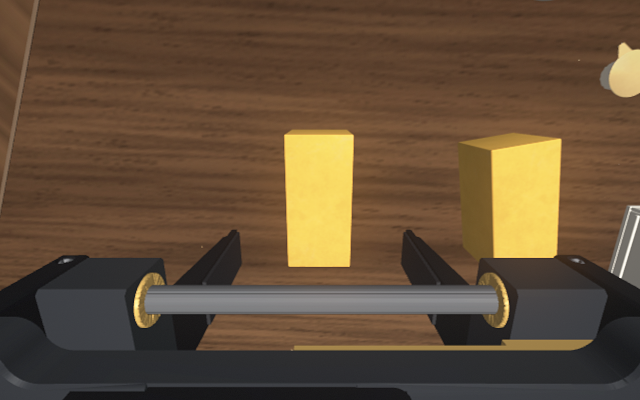

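The target carton is centred at columns 285–353 between the fingers, and its ray-cast position agrees with the top view. I'm descending to grasp it.

Emit:
apply_moves:
  increments:
    - [0,30,2,-2,0]
    - [0,40,0,0,0]
    - [0,35,0,0,0]
    - [0,17,0,0,0]
    - [0,0,0,0,0]
    - [1,0,0,0,0]
    - [1,0,0,0,0]
    - [1,0,0,0,0]
    - [1,0,0,0,0]
    - [1,0,0,0,0]

```text
t: 3.65
eef_pos: [507.3, 203.3, 34.1]
tcp_rot: [1.443, 1.57, 0.172]
ft_force: [0.3, -0.8, 0.1]
opening: 0.634
```

Emit:
apply_moves:
  increments:
    - [1,0,0,0,0]
    - [1,0,0,0,0]
    - [1,-20,0,0,0]
    - [1,-30,0,0,0]
    - [1,-35,0,0,0]
    - [1,-35,0,0,0]
    - [1,0,0,0,0]

```text
t: 4.35
eef_pos: [508.6, 203.7, 157.4]
tcp_rot: [1.524, 1.564, 0.253]
ft_force: [1.0, -0.6, -1.3]
opening: 0.577
```

```bash
python3 - <<'E'
from h import *
show(CAD+[0,0,154])
E
```

```text
pos [508.6 203.7 157.4] F [ 0.97 -0.64 -1.31] open 0.577 tool-z dir deg -72.81 
R [[0.006, 0.955, 0.296], [0.002, 0.296, -0.955], [-1.0, 0.006, 0.0]] 
shift in tool [   2.9 -108.4  397.4]
```

Emit:
apply_moves:
  increments:
    - [1,0,-10,25,0]
    - [1,0,-14,45,0]
    - [1,0,-14,45,0]
    - [1,0,-14,45,0]
    - [1,0,-14,45,0]
    - [1,0,-14,45,0]
    - [1,0,-14,45,0]
    - [1,0,-8,45,0]
    - [1,0,-6,37,0]
    - [1,0,0,20,0]

```text
t: 5.35
eef_pos: [520.7, -210.9, 152.5]
tcp_rot: [-2.063, 1.57, 2.947]
ft_force: [-0.4, 1.0, -2.3]
opening: 0.577
```

Emit:
apply_moves:
  increments:
    - [1,0,0,0,0]
    - [1,0,0,0,0]
    - [1,0,0,0,0]

```text
t: 5.65
eef_pos: [520.7, -206.9, 153.1]
tcp_rot: [-2.373, 1.57, 2.64]
ft_force: [0.1, 0.5, -1.1]
opening: 0.575
```

```bash
python3 - <<'E'
from h import *
show(CAD+[0,0,39])
c=cap('top'); s=cap('scene'); w=cap('wrist')
def up(c,a,b,x,y,k): return cv2.resize(np.ascontiguousarray(c['pixels'][b:y,a:x,::-1]),None,fx=k,fy=k,interpolation=cv2.INTER_CUBIC)
A=up(c,330,150,450,270,3); B=up(s,180,120,340,300,2); C=up(w,0,0,640,400,.6)
o=np.zeros((600,800,3),np.uint8); o[:360,:360]=A; o[:360,370:690]=B; o[360:600,:384]=C
cv2.imwrite('pics/c2.png',o)
E
```

```text
pos [ 520.7 -206.9  153.1] F [ 0.14  0.46 -1.05] open 0.575 tool-z dir deg -72.77 
R [[-0.001, 0.955, 0.296], [0.001, 0.296, -0.955], [-1.0, -0.001, -0.001]] 
shift in tool [114.1   1.5   1.7]
```

View pics/c2.png

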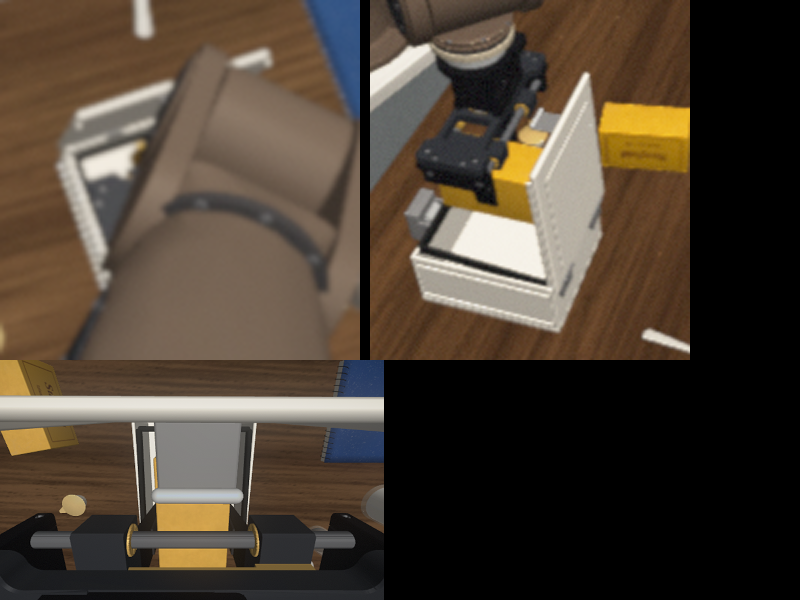

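The carton hangs level over the box, with the side walls evenly spaced around it. I'll place it about 12 mm to the front so the wrist stays clear of the tongue, and come down in steps.

Emit:
apply_moves:
  increments:
    - [1,0,-10,1.5,0]
    - [1,20,0,0,0]
    - [1,20,0,0,0]
    - [1,15,0,0,0]
    - [1,0,0,0,0]
    - [1,0,0,0,0]

```text
t: 6.4
eef_pos: [511.9, -212.5, 99.0]
tcp_rot: [-0.683, 1.571, -1.954]
ft_force: [0.6, 0.2, -1.1]
opening: 0.58
```

```bash
python3 - <<'E'
from h import *
show(CAD+[0,0,39]-12*CX)
c=cap('wrist','w3.png');cap('scene')
s=cap('scene'); 
A=cv2.resize(np.ascontiguousarray(s['pixels'][100:300,170:350,::-1]),None,fx=3,fy=3,interpolation=cv2.INTER_CUBIC)
cv2.imwrite('pics/s3.png',A)
E
```

```text
pos [ 511.9 -212.5   99. ] F [ 0.6  0.2 -1.1] open 0.58 tool-z dir deg -72.82 
R [[-0.0, 0.955, 0.295], [-0.0, 0.295, -0.955], [-1.0, -0.0, 0.0]] 
shift in tool [60.  -0.5 -1.2]
```

View pics/s3.png

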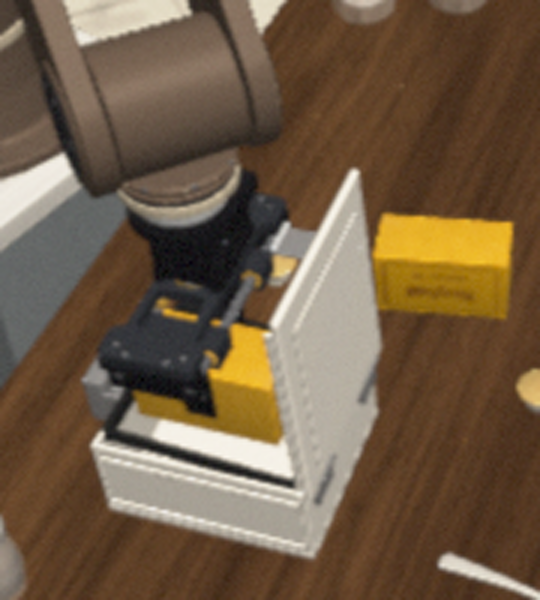

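Emit:
apply_moves:
  increments:
    - [1,10,0,0,0]
    - [1,15,0,0,0]
    - [1,10,0,0,0]
    - [1,5,0,0,0]
    - [1,0,0,0,0]

```text
t: 7.05
eef_pos: [511.8, -212.3, 57.9]
tcp_rot: [-2.317, 1.57, 2.695]
ft_force: [-0.6, 0.3, -0.4]
opening: 0.578
```

Emit:
apply_moves:
  increments:
    - [1,6,0,0,0]
    - [1,6,0,0,0]
    - [1,4,0,0,0]
    - [1,0,0,0,0]
    - [1,0,0,0,0]

```text
t: 7.55
eef_pos: [512.1, -212.4, 42.6]
tcp_rot: [-1.272, 1.571, -2.543]
ft_force: [-0.1, 0.1, -1.8]
opening: 0.576
```

```bash
python3 - <<'E'
from h import *
show(CAD+[0,0,38]-12*CX)
E
```

```text
pos [ 512.1 -212.4   42.6] F [-0.14  0.06 -1.84] open 0.576 tool-z dir deg -72.82 
R [[-0.0, 0.955, 0.295], [-0.0, 0.295, -0.955], [-1.0, -0.0, 0.0]] 
shift in tool [ 4.6 -0.7 -1.2]
```

Emit:
apply_moves:
  increments:
    - [1,3,0,0,0]
    - [1,0.5,0,0,0]
    - [1,0,0,0,0]
    - [0.3,0,0,0,0]
    - [0.25,0,0,0,0]
    - [0.25,0,0,0,0]
    - [0.25,0,0,0,0]
    - [0.25,0,0,0,0]

```text
t: 8.35
eef_pos: [512.1, -212.4, 39.2]
tcp_rot: [0.358, 1.571, -0.913]
ft_force: [-0.6, -0.2, -0.0]
opening: 0.751
```

Emit:
apply_moves:
  increments:
    - [0.25,-10,0,0,0]
    - [0.25,-25,0,0,0]
    - [0.25,-35,0,0,0]
    - [0.25,-40,0,0,0]
    - [0.25,-40,0,0,0]
    - [0.25,-40,0,0,0]
    - [0.25,-40,0,0,0]
    - [0.25,0,0,0,0]

```text
t: 9.15
eef_pos: [513.3, -213.0, 275.0]
tcp_rot: [0.757, 1.562, -0.514]
ft_force: [-0.2, 1.0, -0.4]
opening: 0.753
```

```bash
python3 - <<'E'
from h import *
show(CAD+[0,0,38]-12*CX)
s=cap('scene'); w=cap('wrist')
A=cv2.resize(np.ascontiguousarray(s['pixels'][100:300,170:350,::-1]),None,fx=2,fy=2,interpolation=cv2.INTER_CUBIC)
o=np.zeros((400,790,3),np.uint8);o[:,:360]=A;o[:269,360:]=cv2.resize(w['pixels'][:,:,::-1],(430,269))
cv2.imwrite('pics/s4.png',o)
E
```

```text
pos [ 513.3 -213.   275. ] F [-0.19  0.97 -0.42] open 0.753 tool-z dir deg -72.81 
R [[0.008, 0.955, 0.295], [-0.005, 0.296, -0.955], [-1.0, 0.006, 0.007]] 
shift in tool [237.   -3.2  -3.6]
```

View pics/s4.png

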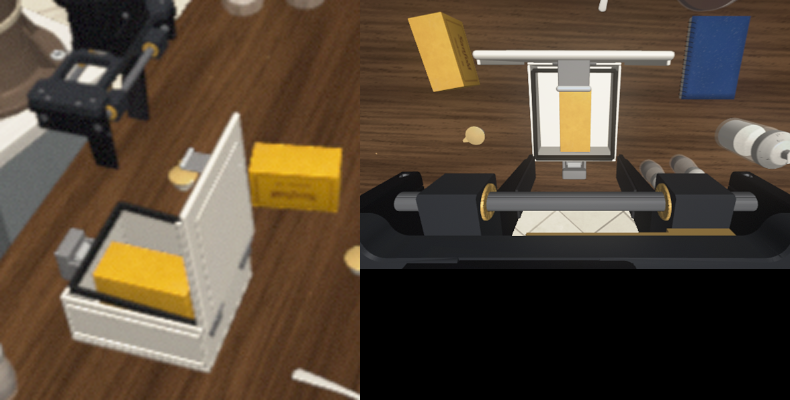

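The carton lies in the box, let go, parallel to the walls, with the lid still open. Next the closed fingers go over the lid and behind it.

Emit:
apply_moves:
  increments:
    - [1,-30,0,-2,0]
    - [1,-30,0,0,0]
    - [1,0,22,0,0]
    - [1,0,30,0,0]
    - [1,0,30,0,0]
    - [1,0,30,0,0]
    - [1,0,30,0,0]
    - [1,0,0,0,0]
    - [1,0,0,0,0]

```text
t: 10.15
eef_pos: [646.9, -168.2, 327.1]
tcp_rot: [-2.152, 1.567, 2.861]
ft_force: [-0.5, -0.5, 0.3]
opening: 0.052
```

```bash
cat >>h.py <<'E'
def cad():
    s=status.state(); d=s['eef_pos']-CAD
    print('caddy x,y,z',(d@CX).round(1),(d@CY).round(1),d[2].round(1),'F(caddy)',(s['ft_force']@CX).round(2),s['ft_force'][2].round(2),'open',round(s['opening'],2),'t',s['t'])
E
python3 - <<'E'
from h import *
cad(); s=cap('scene')
A=cv2.resize(np.ascontiguousarray(s['pixels'][40:290,150:400,::-1]),None,fx=2,fy=2,interpolation=cv2.INTER_CUBIC)
cv2.imwrite('pics/s5.png',A)
# tcp target for tip corner tracking: tool y, tool x (down) per angle
r=140
for th in np.arange(1.6,0.0,-.1):
    C=np.array([85-r*np.cos(th)+8.5*np.sin(th),80+r*np.sin(th)+8.5*np.cos(th)]); print(round(th,2),(C+[10,11]).round(1))
E
```

```text
caddy x,y,z 130.6 1.7 327.1 F(caddy) -0.64 0.27 open 0.05 t 10.15
1.6 [107.6 230.7]
1.5 [ 93.6 231.3]
1.4 [ 79.6 230.4]
1.3 [ 65.7 228.2]
1.2 [ 52.2 224.6]
1.1 [ 39.1 219.6]
1.0 [ 26.5 213.4]
0.9 [ 14.6 205.9]
0.8 [  3.6 197.4]
0.7 [ -6.6 187.7]
0.6 [-15.7 177.1]
0.5 [-23.8 165.6]
0.4 [-30.6 153.3]
0.3 [-36.2 140.5]
0.2 [-40.5 127.1]
0.1 [-43.5 113.4]
```

View pics/s5.png

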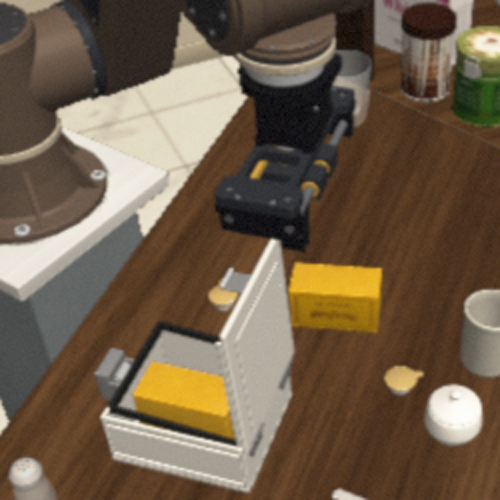

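Emit:
apply_moves:
  increments:
    - [1,25,1,0,0]
    - [1,25,0,0,0]
    - [1,25,0,0,0]
    - [1,21,0,0,0]
    - [1,0,0,0,0]
    - [1,0,-8,0,0]
    - [1,0,-8,0,0]
    - [1,0,-8,0,0]
    - [1,0,-8,0,0]
    - [1,0,-8,0,0]

```text
t: 11.2
eef_pos: [609.2, -180.3, 233.8]
tcp_rot: [0.871, 1.57, -0.4]
ft_force: [-0.1, 0.9, -0.4]
opening: 0.007
```

```bash
python3 - <<'E'
from h import *
cad()
E
```

```text
caddy x,y,z 91.0 1.1 233.8 F(caddy) 0.21 -0.39 open 0.01 t 11.2
```

Emit:
apply_moves:
  increments:
    - [1,3,-12.5,0,0]
    - [1,3,-12.5,0,0]
    - [1,4,-13.5,0,0]
    - [1,4.5,-13.5,0,0]
    - [1,6,-12.5,0,0]
    - [1,7,-12,0,0]
    - [1,9,-11,0,0]
    - [1,9.5,-10,0,0]
    - [1,11,-9,0,0]
    - [1,11,-8.5,0,0]

```text
t: 12.2
eef_pos: [499.3, -214.2, 165.1]
tcp_rot: [0.649, 1.57, -0.622]
ft_force: [0.5, -0.7, -0.4]
opening: 0.002
```

```bash
python3 - <<'E'
from h import *
cad(); s=cap('scene')
A=cv2.resize(np.ascontiguousarray(s['pixels'][100:300,170:350,::-1]),None,fx=3,fy=3,interpolation=cv2.INTER_CUBIC)
cv2.imwrite('pics/s6.png',A)
E
```

```text
caddy x,y,z -24.0 0.8 165.1 F(caddy) 0.28 -0.38 open 0.0 t 12.2
```

View pics/s6.png

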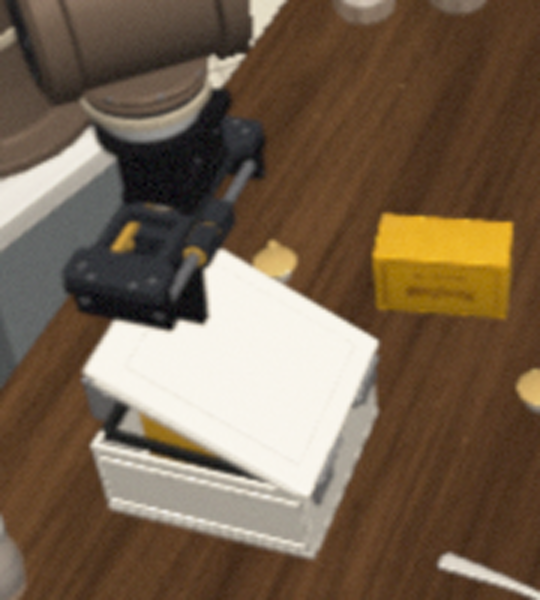

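The lid follows the fingertips at about 0.45 rad. I'll continue down to about 0.2 rad and slide forward to the pressing point.

Emit:
apply_moves:
  increments:
    - [1,8,-9,0,0]
    - [1,8,-10,0,0]
    - [1,8,-10,0,0]
    - [1,8,-9,0,0]
    - [1,0,0,0,0]
    - [1,0,0,0,0]

```text
t: 12.85
eef_pos: [463.7, -225.5, 133.1]
tcp_rot: [0.538, 1.571, -0.734]
ft_force: [-0.8, 0.2, 0.1]
opening: 0.007
```

Emit:
apply_moves:
  increments:
    - [1,2,-1,0,0]
    - [1,2,-1,0,0]
    - [1,2,-1,0,0]
    - [1,0,0,0,0]

```text
t: 13.25
eef_pos: [460.7, -226.0, 126.9]
tcp_rot: [-2.216, 1.57, 2.797]
ft_force: [-0.2, 0.1, -0.5]
opening: 0.002
```

Emit:
apply_moves:
  increments:
    - [1,1,0,0,0]
    - [1,1,0,0,0]
    - [1,1,0,0,0]
    - [1,1,0,0,0]
    - [1,0,0,0,0]

```text
t: 13.75
eef_pos: [460.8, -226.1, 123.0]
tcp_rot: [-2.05, 1.571, 2.963]
ft_force: [-0.9, 1.5, -0.1]
opening: 0.005
```

```bash
python3 - <<'E'
from h import *
cad()
E
```

```text
caddy x,y,z -64.3 0.7 123.0 F(caddy) -0.43 -0.12 open 0.01 t 13.75
```

Emit:
apply_moves:
  increments:
    - [1,1,0,0,0]
    - [1,1,0,0,0]
    - [1,1,0,0,0]
    - [1,0,0,0,0]

```text
t: 14.15
eef_pos: [460.8, -226.1, 120.0]
tcp_rot: [-2.075, 1.571, 2.937]
ft_force: [-0.4, -0.8, 0.7]
opening: 0.005
```

Emit:
apply_moves:
  increments:
    - [1,1,0,0,0]
    - [1,1,0,0,0]
    - [1,0,0,0,0]

```text
t: 14.45
eef_pos: [460.8, -226.1, 118.0]
tcp_rot: [-2.03, 1.571, 2.982]
ft_force: [-0.7, -0.5, -0.2]
opening: 0.003
```

Emit:
apply_moves:
  increments:
    - [1,1,0,0,0]
    - [1,1,0,0,0]
    - [1,0,0,0,0]

```text
t: 14.75
eef_pos: [460.8, -226.1, 116.0]
tcp_rot: [-1.444, 1.571, -2.715]
ft_force: [-0.2, 0.0, -0.4]
opening: 0.005
```

Emit:
apply_moves:
  increments:
    - [1,1,0,0,0]
    - [1,1,0,0,0]
    - [1,0,0,0,0]

```text
t: 15.05
eef_pos: [460.7, -226.2, 114.1]
tcp_rot: [-1.425, 1.571, -2.695]
ft_force: [-1.8, -0.8, 2.3]
opening: 0.003
```

Emit:
apply_moves:
  increments:
    - [1,1,0,0,0]
    - [1,0,0,0,0]

```text
t: 15.25
eef_pos: [460.7, -226.2, 113.1]
tcp_rot: [-1.099, 1.571, -2.37]
ft_force: [-1.6, 0.1, 3.1]
opening: 0.004
```

Emit:
apply_moves:
  increments:
    - [1,1,0,0,0]
    - [1,0,0,0,0]

```text
t: 15.45
eef_pos: [460.8, -226.2, 112.1]
tcp_rot: [-0.91, 1.571, -2.181]
ft_force: [-3.2, -0.3, 3.5]
opening: 0.004
```

Emit:
apply_moves:
  increments:
    - [1,0.5,0,0,0]
    - [1,0,0,0,0]

```text
t: 15.65
eef_pos: [460.8, -226.2, 111.7]
tcp_rot: [-0.661, 1.571, -1.931]
ft_force: [-3.5, -1.3, 4.6]
opening: 0.006
```

Emit:
apply_moves:
  increments:
    - [1,0.5,0,0,0]
    - [1,0,0,0,0]

```text
t: 15.85
eef_pos: [460.7, -226.2, 111.2]
tcp_rot: [-1.185, 1.571, -2.456]
ft_force: [-3.1, -0.1, 5.2]
opening: -0.0
```

Emit:
apply_moves:
  increments:
    - [1,0.5,0,0,0]
    - [1,0,0,0,0]

```text
t: 16.05
eef_pos: [460.7, -226.2, 110.7]
tcp_rot: [-1.035, 1.571, -2.306]
ft_force: [-3.4, -1.6, 5.1]
opening: 0.009
```

Emit:
apply_moves:
  increments:
    - [1,0.5,0,0,0]
    - [1,0,0,0,0]

```text
t: 16.25
eef_pos: [460.7, -226.2, 110.2]
tcp_rot: [-1.302, 1.571, -2.573]
ft_force: [-4.3, -1.8, 6.1]
opening: 0.003
```

Emit:
apply_moves:
  increments:
    - [1,0.5,-0.2,0,0]
    - [1,0,0,0,0]

```text
t: 16.45
eef_pos: [460.6, -226.2, 109.7]
tcp_rot: [-0.22, 1.571, -1.491]
ft_force: [-3.5, -1.1, 5.8]
opening: 0.005
```

Emit:
apply_moves:
  increments:
    - [1,0.5,-0.2,0,0]
    - [1,0,0,0,0]

```text
t: 16.65
eef_pos: [460.5, -226.3, 109.3]
tcp_rot: [0.595, 1.57, -0.676]
ft_force: [-3.4, -0.2, 6.3]
opening: 0.008
```

Emit:
apply_moves:
  increments:
    - [1,0.5,-0.2,0,0]
    - [1,0,0,0,0]

```text
t: 16.85
eef_pos: [460.4, -226.3, 108.8]
tcp_rot: [0.886, 1.57, -0.385]
ft_force: [-2.3, -0.8, 7.1]
opening: 0.006
```

Emit:
apply_moves:
  increments:
    - [1,0.5,-0.2,0,0]
    - [1,0,0,0,0]

```text
t: 17.05
eef_pos: [460.3, -226.3, 108.3]
tcp_rot: [0.98, 1.57, -0.291]
ft_force: [-1.2, -0.2, 6.0]
opening: 0.003
```

Emit:
apply_moves:
  increments:
    - [1,0.5,-0.1,0,0]
    - [1,0,0,0,0]

```text
t: 17.25
eef_pos: [460.3, -226.3, 107.8]
tcp_rot: [1.019, 1.57, -0.252]
ft_force: [-1.4, -0.2, 5.8]
opening: 0.004
```

Emit:
apply_moves:
  increments:
    - [1,0.5,-0.1,0,0]
    - [1,0,0,0,0]

```text
t: 17.45
eef_pos: [460.2, -226.4, 107.2]
tcp_rot: [1.026, 1.57, -0.245]
ft_force: [-0.4, -0.2, 5.9]
opening: 0.008
```

Emit:
apply_moves:
  increments:
    - [1,0.5,-0.1,0,0]
    - [1,0,0,0,0]

```text
t: 17.65
eef_pos: [460.2, -226.4, 106.8]
tcp_rot: [1.07, 1.57, -0.201]
ft_force: [-1.3, 1.0, 6.0]
opening: 0.006
```

Emit:
apply_moves:
  increments:
    - [1,0.5,-0.1,0,0]
    - [1,0,0,0,0]

```text
t: 17.85
eef_pos: [460.1, -226.4, 106.3]
tcp_rot: [1.074, 1.57, -0.197]
ft_force: [-0.1, 0.6, 5.9]
opening: 0.003
```

Emit:
apply_moves:
  increments:
    - [1,0.5,0,0,0]
    - [1,0,0,0,0]

```text
t: 18.05
eef_pos: [460.1, -226.4, 105.8]
tcp_rot: [1.035, 1.57, -0.236]
ft_force: [-1.2, 1.2, 5.5]
opening: 0.006
```

Emit:
apply_moves:
  increments:
    - [1,0.5,0,0,0]
    - [1,0,0,0,0]

```text
t: 18.25
eef_pos: [460.0, -226.4, 105.3]
tcp_rot: [1.035, 1.57, -0.237]
ft_force: [-0.8, -0.5, 4.5]
opening: -0.0
```

Emit:
apply_moves:
  increments:
    - [1,0.5,-0.1,0,0]
    - [1,0,0,0,0]

```text
t: 18.45
eef_pos: [460.0, -226.4, 104.8]
tcp_rot: [1.069, 1.57, -0.202]
ft_force: [0.0, 1.5, 5.1]
opening: 0.004
```

Emit:
apply_moves:
  increments:
    - [1,0.5,0,0,0]
    - [1,0,0,0,0]

```text
t: 18.65
eef_pos: [459.9, -226.5, 104.2]
tcp_rot: [1.018, 1.57, -0.253]
ft_force: [-0.3, 1.5, 4.8]
opening: 0.005
```

Emit:
apply_moves:
  increments:
    - [1,0.5,0,0,0]
    - [1,0,0,0,0]

```text
t: 18.85
eef_pos: [459.9, -226.4, 103.8]
tcp_rot: [1.032, 1.57, -0.239]
ft_force: [-0.6, 1.3, 6.2]
opening: 0.001
```

Emit:
apply_moves:
  increments:
    - [1,0.5,0,0,0]
    - [1,0,0,0,0]

```text
t: 19.05
eef_pos: [459.9, -226.5, 103.3]
tcp_rot: [0.993, 1.57, -0.278]
ft_force: [-1.6, 0.5, 6.9]
opening: 0.007
```

Emit:
apply_moves:
  increments:
    - [1,0.5,0,0,0]
    - [1,0,0,0,0]

```text
t: 19.25
eef_pos: [459.9, -226.5, 102.9]
tcp_rot: [0.93, 1.57, -0.341]
ft_force: [-1.2, 0.2, 6.7]
opening: 0.005
```

Emit:
apply_moves:
  increments:
    - [1,0.5,0,0,0]
    - [1,0,0,0,0]

```text
t: 19.45
eef_pos: [459.8, -226.5, 102.6]
tcp_rot: [0.899, 1.57, -0.372]
ft_force: [-2.2, 0.7, 10.2]
opening: 0.007
```

Emit:
apply_moves:
  increments:
    - [1,0,0,0,0]
    - [1,-1,0,0,0]
    - [1,-1,0,0,0]
    - [1,-1,0,0,0]
    - [1,0,0,0,0]
    - [1,0,0,0,0]

```text
t: 20.05
eef_pos: [459.6, -226.5, 105.0]
tcp_rot: [-2.629, 1.571, 2.383]
ft_force: [0.8, -0.4, 0.2]
opening: 0.005
```

Emit:
apply_moves:
  increments:
    - [1,0,0,0,0]
    - [1,0,0,0,0]

```text
t: 20.25
eef_pos: [459.5, -226.5, 105.0]
tcp_rot: [-1.949, 1.571, 3.063]
ft_force: [0.2, 0.4, 0.2]
opening: 0.003
```

The force is zero 2.4 mm above the deepest point, where an unlatched lid would still push with about 4 N. So the lid is latched. I'm retreating to check by picture.

Emit:
apply_moves:
  increments:
    - [1,-10,0,0,0]
    - [1,-30,0,0,0]
    - [1,-40,0,0,0]
    - [1,-40,0,0,0]
    - [1,-30,0,0,0]
    - [1,0,0,0,0]
    - [1,0,0,0,0]
    - [1,0,0,0,0]
    - [1,0,0,0,0]
    - [1,0,0,0,0]

```text
t: 21.25
eef_pos: [459.4, -226.4, 254.3]
tcp_rot: [-2.41, 1.569, 2.603]
ft_force: [-0.0, 0.1, -0.2]
opening: 0.007
```

```bash
python3 - <<'E'
from h import *
cad(); s=cap('scene'); w=cap('wrist')
A=cv2.resize(np.ascontiguousarray(s['pixels'][100:300,170:400,::-1]),None,fx=2,fy=2,interpolation=cv2.INTER_CUBIC)
o=np.zeros((600,460,3),np.uint8);o[:400,:460]=A;o[400:600,:320]=cv2.resize(w['pixels'][:,:,::-1],(320,200))
cv2.imwrite('pics/s7.png',o)
# predicted front top edge corners of the lid for angles
for th in(.02,.045,.08):
    print(th,[((proj(s,CAD+CX*(85-176*np.cos(th)+8.5*np.sin(th))+CY*y+[0,0,80+176*np.sin(th)+8.5*np.cos(th)])-[170,100])*2).round(1) for y in(-79,79)])
E
```

```text
caddy x,y,z -65.7 0.8 254.3 F(caddy) 0.02 -0.18 open 0.01 t 21.25
0.02 [array([ 50.3, 288.9]), array([110.3, 191.2])]
0.045 [array([ 49.8, 286.4]), array([110. , 188.7])]
0.08 [array([ 49.2, 282.9]), array([109.8, 185.2])]
```

View pics/s7.png

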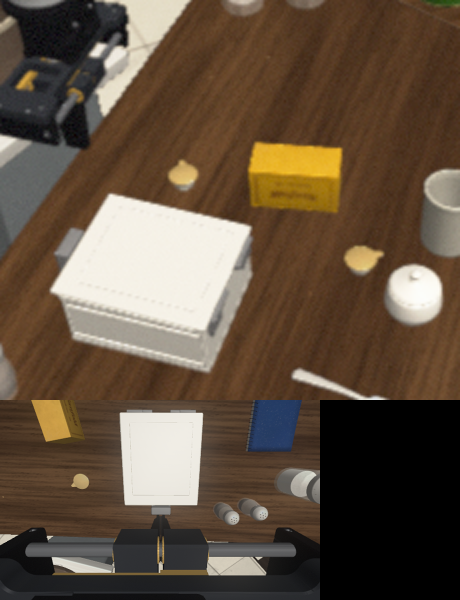

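The lid lies flat. Its front corners at crop (53,292) and (110,195) fit about 0.02 rad, not 0.08, and the bystanders are where they were. I'm handing the job in.

```bash
python3 -c "
from h import *
env.job_done(); print(status.state()['t'])"
```

```text
the job is handed in; nothing more can be done
the job is handed in; nothing more can be done
```

The box of tea bags is in the storage box, and the lid is shut and appears to be held by its catch. I handed the job in at about 21 s of the 72 s allowed; no verdict was reported.

- **Placing:** I took the left-hand yellow carton and set it down about 12 mm towards the front of the box's middle, parallel to the walls. I let it go with the lid still open, and a picture confirmed that.
- **Closing:** With the fingers shut I swung the lid down from behind, then pressed near its front in 0.5 mm steps. The force was about 5 to 7 N through the seal. I stopped when it rose steeply to 10 N, the highest reading I saw, which I took as the hard stop just past the snap.
- **Latch check:** I felt no clear snap; the force only dipped slightly before the stop. After I backed off 2.4 mm the force was zero, where an unlatched lid should still have pushed with about 4 N.
- **Last picture:** The lid's front corners fit an angle of about 0.02 rad, well below the 0.08 of an unlatched lid. The robot was clear of everything. The bystanders in view looked undisturbed, though I judged that by eye.

No check failed. The force from the catch's bolt began lower than expected, at about 0.09 rad rather than 0.15. I put that down to the lid sinking ahead of the fingers or a small position error.

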